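# Swap the bottle and the flask between stirrer and stand

## Task

The stirring of one vessel is finished and the other is waiting its turn: swap the amber bottle and the amber flask, so that the one now on the stirrer stands on the cork of the stand and the one now on the stand stands on the stirrer, each upright in the middle of its round plate or cork, and let go of. They are glass: set them down gently, without dropping them, and never tip them over or knock them together; either may be put down on the bare bench meanwhile. Leave the wash bottle, the burner and the dishes where they are.

Things in the scene. Friction and masses are not known exactly. Their poses are not given: they have to be found in the camera images.
- bottle: Amber glass media bottle, standing: straight round body 86 mm across up to 115 mm, shoulder narrowing to a 34 mm neck at 146 mm, blue round screw cap 45 mm across from 153 to 181 mm (its top, total height 181 mm). About 0.5 kg. Origin: centre of its underside, z up its axis. At the start it stands on the stirrer's plate or on the stand's cork (which one varies).
- flask: Amber glass conical flask, standing: round foot 86 mm across, cone narrowing from 10 mm height to a 35 mm neck at 100 mm, blue round screw cap 45 mm across from 122 to 150 mm (its top, total height 150 mm). About 0.3 kg. Origin: centre of its underside, z up its axis. At the start it stands on the other place.
- stirrer: Slim magnetic stirrer, a white flat box fixed to the bench, 170 x 140 x 36 mm, with a round white plate 116 mm across on top (plate top at 44 mm) and a small black knob (top at 43 mm) near the end of its -x side. Origin: on the bench under the plate's centre; the box reaches from x = -100 to +70 mm and y = -70 to +70 mm in its frame.
- plate (a point): Centre of the top face of the stirrer's round plate, 44 mm above the bench; z up.
- stand: Square aluminium block fixed to the bench, 130 x 130 x 40 mm, with a round cork disc 116 mm across on it (cork top at 44 mm). Origin: on the bench under its centre.
- cork (a point): Centre of the top face of the stand's cork disc, 44 mm above the bench; z up.
- wash_bottle: Bystander: white plastic wash bottle 68 mm across, red cap and bent red spout, 199 mm high, the spout reaching 64 mm out along its -x. Origin: centre of its underside. Not to be moved.
- burner: Bystander: steel gas burner, round foot 84 mm across, thin upright tube, 133 mm high. Origin: centre of its underside. Not to be moved.
- dishes: Bystander: stack of three clear culture dishes, 90 mm across, 45 mm high. Origin: centre of its underside. Not to be moved.
There are look-alikes about, which are no part of the job. What is shaped like the stand but green or purple is not meant.

How it is judged:
By the outcome, as a careful person would: the job done as asked, in the order asked, and still so for the second after the job is handed in, with the robot touching nothing.
It also fails if it takes over 67 s, if anything falls off the work surface, if the arm or the gripper's body presses on something with over 40 N, if the wrist force passes 120 N, or if a joint passes its speed limit or range.

## Robot

A 6-joint arm with a two-finger parallel gripper is mounted at the origin on the work surface. World frame = base frame: x ahead of the robot, y to its left, z up, the work surface at z = 0. Lengths are in m, angles in rad, forces in N, time in s.
With the tool pointing down it reaches from about 0.35 to 0.975 m from the base axis. Payload 4.9 kg.
Tool frame: the origin (TCP) lies midway between the tips of the shut fingers; the grasp point (between the pads) lies 19 mm behind it (env.grip_depth is the distance from the TCP to the grasp point, in m); z points along the fingers, y is the line along which they close (so a half turn about z gives the same grasp; the last joint's range is limited). The gripper opens to 85 mm and grips with 20 to 120 N. Pads are 22 mm wide; open, the fingers measure 114 mm over their backs; the gripper's body (76 mm by 85 mm) begins 54 mm behind the grasp point. The pads swing forward as they close: fully open they stand 13 mm farther back than shut.
Start: joints at [-1.353, 0.053, 1.613, -0, 1.476, -0.119], TCP at [0.207, -0.59, 0.231] pointing down, gripper open.
Joint ranges: [-3.01, 3.01], [-1.01, 2.22], [0.06, 2.58], [-1.02, 4.17], [0.09, 2.62], [-3.14, 3.14]. Speed limits (rad/s): [2.57, 2.57, 3.14, 3.14, 3.14, 3.14].

## Interface

Orientations are given as [roll, pitch, yaw] about the fixed x, y, z axes, in that order (R = Rz(yaw) Ry(pitch) Rx(roll)).
In Python, from rig import env, status, eyes, job_done gives the robot as it stands. Calls block until the motion is done:
- env.move_pose(position, orientation): joint-space move of the TCP to a pose.
- env.move_straight(position, rotation=None, v=0.15): straight line of the TCP; rotation=None keeps the orientation; v is the mean speed in m/s.
- env.goto_joints(angles): joint-space move.
- env.open_jaws() and env.close_gripper(): open the fingers fully, or close them until they stop; the grip force is fixed at half the most.
- env.hold(seconds).
- env.solve_ik(position, orientation): joint angles nearest the present ones, or None.
- status.read_state(): the state.
- eyes.camera(name): name is "side" or "top"; returns the picture (480x640x3 uint8, red, green, blue); there is no depth.
- eyes.calibration(name): a dict with "fx", "fy", "cx", "cy" (pixels), "k1" (the pictures are not rectified: a ray, as slopes to the right and down, at radius r is drawn at 1 + k1 r^2 times it, then the intrinsics apply), "R" (3x3) and "t" (3): a world point X has camera coordinates R X + t. Camera axes: x right, y down, z forward; pixel columns grow to the right and rows downward; lengths in m; the calibration is good to about 2 mm. A picture is of the moment at which its call begins. calibration takes no time and is no camera call.
A pose or a line that the arm cannot do raises env.MotionError and nothing moves.
- job_done(): hands the job in; it is judged then, once.
The state is a dict: "time": time; "joints": joint angles; "qd": joint speeds; "joint_torque": joint torques, N m; "tcp_pos": TCP position; "tcp_rot": TCP orientation; "force": force on the tool from outside, world axes, zero at the start; "ft_torque": the same for the moment, N m; "grip_width": finger opening in m; "finger_force": force on a finger pad.
Only numpy, scipy, OpenCV 4.12 (cv2) and the standard library are available. Lean on these libraries where they do the work, as an engineer would, in place of code of your own. Each camera call takes 0.05 s, during which the arm holds its last target. There are 200 camera calls.

## Working session

There is one attempt and no reset: what is moved stays moved. The work goes in short steps, each a Python script; the robot and the scene stay as the last script left them, time stands still between calls to the robot, and variables do not carry over. Pictures are saved under pics/ and viewed, at most 10 in all, crops included, and the job is handed in when it is done.

```bash
ls; mkdir -p pics; python3 - <<'E'
from rig import env,status,eyes
import cv2
for n in ("top","side"):
    im=eyes.camera(n); cv2.imwrite(f"pics/{n}0.png",im[:,:,::-1])
    print(n,eyes.calibration(n))
print(status.read_state())
E
```

```text
pics
top {'fx': 498.44022815973267, 'fy': 498.44022815973267, 'cx': 323.71489420263345, 'cy': 245.86429448203268, 'k1': -0.07505842788769454, 'R': array([[-0.02515122, -0.99951519, -0.01835234],
       [-0.99772827,  0.02624546, -0.06204409],
       [ 0.06249567,  0.01675017, -0.99790467]]), 't': array([0.03605295, 0.51229868, 1.14831305])}
side {'fx': 553.3804866129301, 'fy': 553.3804866129301, 'cx': 327.8279751891091, 'cy': 237.37688471773893, 'k1': -0.078962326955799, 'R': array([[-0.96828159, -0.24876805, -0.02334997],
       [-0.13754956,  0.60872599, -0.78136598],
       [ 0.20859262, -0.75337051, -0.6236361 ]]), 't': array([0.50960153, 0.10616628, 1.40521488])}
{'time': 0.1, 'joints': array([-1.35300117e+00,  5.33405895e-02,  1.61416948e+00, -1.09505095e-05,
        1.47600126e+00, -1.18995032e-01]), 'qd': array([-0.0012411 , -0.00125593, -0.00266601, -0.00100561, -0.00153467,
        0.00101205]), 'joint_torque': array([ 1.18174128e-03, -3.94901526e+01, -3.71363068e+01,  2.89287834e-05,
        3.89887151e-03,  1.21625717e-05]), 'tcp_pos': array([ 0.20641345, -0.58932699,  0.23014748]), 'tcp_rot': array([-3.13968626e+00, -2.16951198e-04,  3.36791025e-01]), 'force': array([ 0.6847806 ,  0.4002677 , -0.45123762]), 'ft_torque': array([-0.01337401,  0.05400106,  0.01429078]), 'finger_force': 0.0, 'grip_width': 0.08531155288184937}
```

View pics/top0.png

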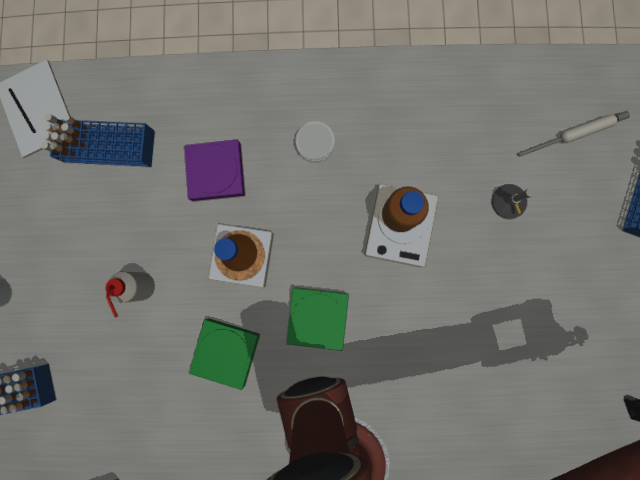

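View pics/side0.png

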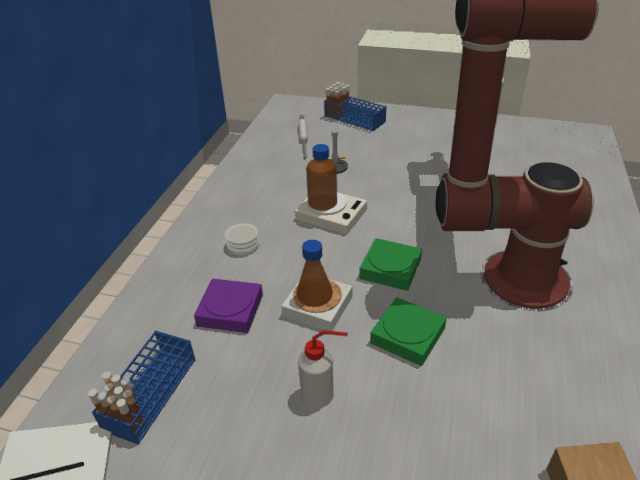

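The side picture shows the bottle at (321,180) on the stirrer and the flask at (314,275) on the aluminium stand with the cork. In the top picture their caps are at (412,202) and (226,249).

Things that could be confused with the stand, in the top view:
- purple block (214,169)
- green block (318,319)
- green block (224,353)
- aluminium block with cork (240,255): this one matches the description

The wash bottle (120,285) and the tube racks also have to be told apart from the vessels. The only amber vessels with blue caps are the two named above. Next I'll check the choice in close crops.

```bash
python3 - <<'E'
import cv2,numpy as np
t=cv2.imread("pics/top0.png");s=cv2.imread("pics/side0.png")
def c(im,x,y,n,m): 
    a=cv2.resize(im[y:y+n,x:x+n],(m,m),interpolation=cv2.INTER_CUBIC)
    for i in range(0,n,10):
        k=i*m//n; cv2.putText(a,str(x+i),(k,8),0,.28,(255,255,0),1); cv2.putText(a,str(y+i),(0,k+4),0,.28,(255,255,0),1)
        cv2.line(a,(k,10),(k,16),(255,255,0),1);cv2.line(a,(20,k),(26,k),(255,255,0),1)
    return a
cv2.imwrite("pics/c_stir.png",np.hstack([c(t,350,175,100,400),c(s,285,140,100,400)]))
cv2.imwrite("pics/c_stand.png",np.hstack([c(t,195,205,100,400),c(s,270,235,100,400)]))
E
```

```text
(no output)
```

View pics/c_stir.png

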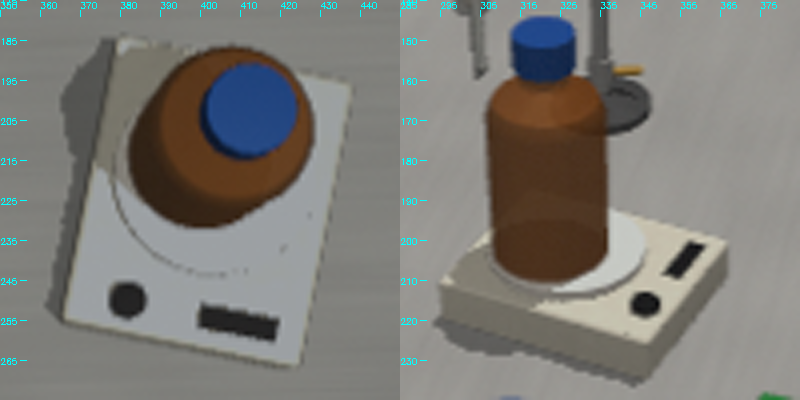

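View pics/c_stand.png

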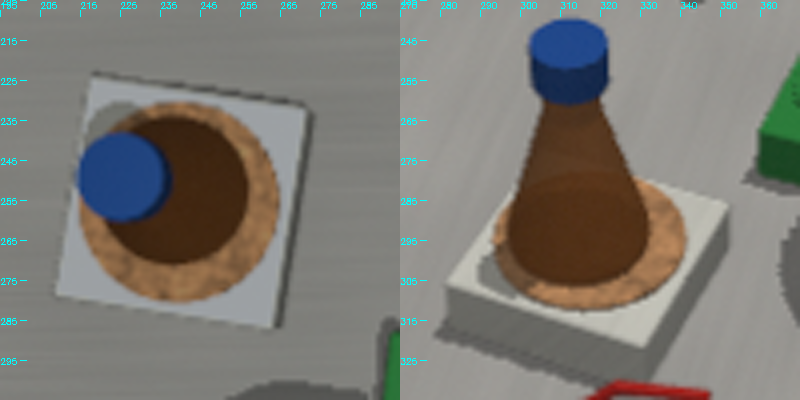

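The crops confirm it: the bottle is on the white stirrer with the knob at (381,250), and the flask is on the aluminium stand with the cork. Next I'll fit the positions from both views.

```bash
cat > vis.py <<'E'
import cv2,numpy as np
from scipy.optimize import least_squares
from rig import eyes
CAL={n:eyes.calibration(n) for n in("top","side")}
def proj(n,X):
    c=CAL[n];p=np.atleast_2d(X)@c["R"].T+c["t"];q=p[:,:2]/p[:,2:]
    q=q*(1+c["k1"]*(q**2).sum(1,keepdims=True))
    return q*[c["fx"],c["fy"]]+[c["cx"],c["cy"]]
def ring(r,z,n=72):
    a=np.linspace(0,2*np.pi,n,endpoint=False);return np.c_[r*np.cos(a),r*np.sin(a),0*a+z]
CAP=np.r_[ring(.0225,0),ring(.0225,-.028)]
def hullfeat(p):
    h=cv2.convexHull(p.astype(np.float32));m=cv2.moments(h);return np.array([m["m10"]/m["m00"],m["m01"]/m["m00"]]),m["m00"]
def blobs(im):
    hsv=cv2.cvtColor(im,cv2.COLOR_RGB2HSV);m=cv2.inRange(hsv,(105,150,50),(120,255,255))
    n,l,st,ce=cv2.connectedComponentsWithStats(m)
    return [(ce[i],st[i,4]) for i in range(1,n) if st[i,4]>100]
def near(im,px): return min(blobs(im),key=lambda b:np.hypot(*(b[0]-px)))
def fitcap(obs,x0):
    f=lambda v:np.concatenate([hullfeat(proj(n,CAP+v))[0]-obs[n][0] for n in obs])
    r=least_squares(f,x0,diff_step=1e-4);return r.x,r.fun
def pictures(): return {n:eyes.camera(n) for n in CAL}
E
python3 - <<'E'
from vis import *
np.set_printoptions(precision=4,suppress=True)
ims={n:cv2.imread(f"pics/{n}0.png")[:,:,::-1].copy() for n in CAL}
for name,pt,ps in (("bottle",(412,202),(321,152)),("flask",(226,249),(312,250))):
    obs={"top":near(ims["top"],pt),"side":near(ims["side"],ps)}
    x,f=fitcap(obs,[.6,0,.2]);print(name,x,"res",f,{n:(obs[n][1],round(hullfeat(proj(n,CAP+x))[1])) for n in obs},obs)
def fitbox(corn,xs,ys,ring_obs=None):
    # corn: {view:{(ix,iy):px}}
    def f(v):
        c,s=np.cos(v[3]),np.sin(v[3]);o=[]
        for n,d in corn.items():
            for (i,j),px in d.items():
                l=[xs[i],ys[j]];o.append(proj(n,[v[0]+c*l[0]-s*l[1],v[1]+s*l[0]+c*l[1],v[2]])[0]-px)
        return np.concatenate(o)
    return least_squares(f,[.6,0,.04,0.])
# index 1 = +x (picture up in top), +y = picture left
st=fitbox({"top":{(1,1):(378.75,184.25),(1,0):(437.75,196.5),(0,0):(424.5,266.5),(0,1):(365.75,255)},
 "side":{(1,1):(295,211.25),(0,0):(367,200.75),(0,1):(346.75,226.25)}},(-.1,.07),(-.07,.07))
print("stirrer",st.x,st.fun.reshape(-1,2))
sd=fitbox({"top":{(1,1):(218.25,223.7),(1,0):(271.3,231.7),(0,0):(263.9,286.75),(0,1):(208.75,278.75)},
 "side":{(1,1):(281.7,306),(0,0):(352,286.5),(0,1):(331,322)}},(-.065,.065),(-.065,.065))
print("stand",sd.x,sd.fun.reshape(-1,2))
hsv=cv2.cvtColor(ims["top"],cv2.COLOR_RGB2HSV)
# cork / plate from extents of the discs
def ext(n,v):
    p=proj(n,ring(.058,0)+v);return np.r_[p.min(0),p.max(0)]
ck=least_squares(lambda v:np.r_[ext("top",v)-[214.5,230,265,280.5],ext("side",v)[[0,2,3]]-[293,341.8,312.5]],[.6,.2,.04])
print("cork",ck.x,ck.fun)
pl=least_squares(lambda v:np.r_[ext("top",v)[[0,3]]-[378,244.3],ext("side",v)[[2,3]]-[346.5,213.5]],[.6,-.1,.04])
print("plate",pl.x,pl.fun)
E
```

```text
bottle [ 0.5815 -0.1545  0.2264] res [-0.013  -0.0523  0.0753  0.0065] {'top': (np.int32(399), 485), 'side': (np.int32(200), 254)} {'top': (array([411.9749, 202.1579]), np.int32(399)), 'side': (array([320.435, 151.9  ]), np.int32(200))}
flask [0.5018 0.2177 0.1959] res [-0.0305 -0.1218  0.1384  0.012 ] {'top': (np.int32(384), 456), 'side': (np.int32(338), 400)} {'top': (array([225.5625, 248.9453]), np.int32(384)), 'side': (array([312.1036, 249.7663]), np.int32(338))}
stirrer [ 0.5698 -0.1622  0.0319 -0.2231] [[ 0.2359 -0.6537]
 [ 0.4275 -1.194 ]
 [ 0.2856  0.7188]
 [-0.7384  0.3202]
 [-0.5424  0.1643]
 [ 0.7927  0.0076]
 [ 0.6087  0.5016]]
stand [ 0.4957  0.2149  0.0362 -0.1709] [[-0.864  -0.4351]
 [ 1.2137 -0.462 ]
 [ 0.0779  0.3904]
 [-0.1731  0.0436]
 [-0.8681  0.4044]
 [ 0.9344 -0.4969]
 [ 0.3217  0.444 ]]
cork [0.4953 0.2159 0.0414] [ 0.1428 -0.0684 -0.2122 -0.097   0.2165 -0.0303 -0.0171]
plate [ 0.5688 -0.1611  0.0433] [-0.072  -0.3219  0.4224  0.0216]
```

```bash
cat > act.py <<'E'
import numpy as np
from rig import env,status
np.set_printoptions(precision=4,suppress=True)
S=status.read_state
def show(tag):
    s=S();print(tag,"t%.1f"%s["time"],s["tcp_pos"],s["tcp_rot"],"F",s["force"],"w%.4f"%s["grip_width"],"ff%.1f"%s["finger_force"])
def down(yaw): return [np.pi,0,yaw]
def touchdown(x,y,z0,z1,step=.0015,thr=1.5):
    """lower from z0 in small steps until the wrist feels the surface, no lower than z1"""
    env.hold(.2); f0=S()["force"][2]; z=z0
    while z>z1:
        z-=step; env.move_straight([x,y,z],v=.03)
        if S()["force"][2]-f0>thr: break
    print("touch z",round(z,4),"dF",round(S()["force"][2]-f0,2)); return z
E
python3 - <<'E'
from act import *
from rig import env
B=(.5815,-.1545)
q=S()
for yaw in (-.2,0.34,.8,1.3):
    print(yaw,env.solve_ik([*B,.3],down(yaw)),env.solve_ik([.54,.02,.34],down(yaw)),env.solve_ik([.496,.216,.36],down(yaw)))
E
```

```text
-0.2 [-0.3833 -0.0339  1.5866 -0.      1.5889  1.3875] [-0.1007 -0.1911  1.6665 -0.      1.6662  1.6701] [ 0.2731 -0.1917  1.6346 -0.      1.6988  2.0439]
0.34 [-0.3833 -0.0339  1.5866 -0.      1.5889  0.8475] [-0.1007 -0.1911  1.6665 -0.      1.6662  1.1301] [ 0.2731 -0.1917  1.6346 -0.      1.6988  1.5039]
0.8 [-0.3833 -0.0339  1.5866 -0.      1.5889  0.3875] [-0.1007 -0.1911  1.6665 -0.      1.6662  0.6701] [ 0.2731 -0.1917  1.6346 -0.      1.6988  1.0439]
1.3 [-0.3833 -0.0339  1.5866  0.      1.5889 -0.1125] [-0.1007 -0.1911  1.6665 -0.      1.6662  0.1701] [ 0.2731 -0.1917  1.6346 -0.      1.6988  0.5439]
```

```bash
python3 - <<'E'
from act import *
B=(.5815,-.1545)
p=S()["tcp_pos"]
env.move_straight([p[0],p[1],.33],v=.25)
env.move_pose([*B,.33],down(1.3)); show("above")
env.move_straight([*B,.24],v=.2); env.move_straight([*B,.191],v=.1); env.hold(.2); show("at")
env.close_gripper(); show("closed")
env.move_straight([*B,.211],v=.05); env.hold(.3); show("lift")
from vis import *
for n,i in pictures().items(): cv2.imwrite(f"pics/{n}1.png",i[:,:,::-1])
t=cv2.imread("pics/top1.png")[150:290,190:470];s=cv2.imread("pics/side1.png")[100:340,220:420]
cv2.imwrite("pics/m1.png",np.hstack([cv2.resize(t,(480,240)),cv2.resize(s,(200,240))]))
E
```

```text
above t2.7 [ 0.5813 -0.1554  0.3299] [-3.1415  0.0003  1.2986] F [-0.0975 -0.1592  0.4129] w0.0854 ff0.0
at t4.2 [ 0.582  -0.1547  0.1921] [3.1398 0.0002 1.3   ] F [-0.3211  0.8867 -0.5115] w0.0853 ff0.0
closed t4.6 [ 0.5815 -0.1545  0.1914] [3.1415 0.0001 1.3   ] F [-0.4648  0.4354  2.2966] w0.0435 ff61.7
lift t5.5 [ 0.5813 -0.1544  0.2106] [-3.1409 -0.0001  1.3   ] F [-0.125   1.7255 -3.9189] w0.0438 ff61.5
```

View pics/side1.png

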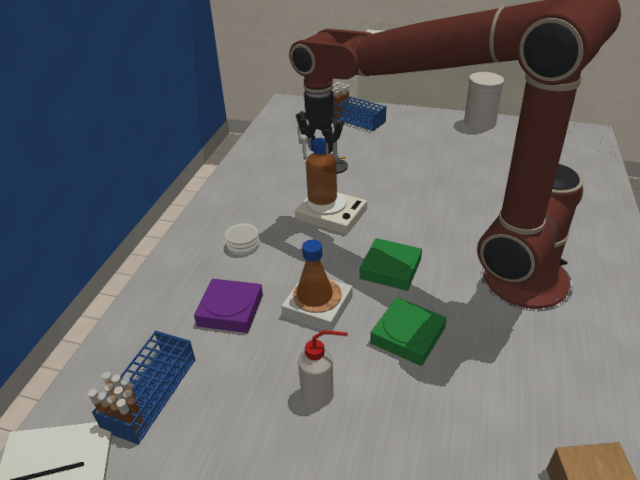

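The bottle hangs upright in the gripper at (321,175), clear of the plate. Next it goes onto the bench spot between the two places, and then I fetch the flask.

```bash
python3 - <<'E'
from act import *
B=(.5815,-.1545);P=(.54,.02)
env.move_straight([*B,.26],v=.15); env.move_straight([*P,.26],v=.15); env.move_straight([*P,.155],v=.12)
z=touchdown(*P,.1525,.1445,thr=2); show("down")
env.open_jaws(); env.hold(.2); show("open")
env.move_straight([*P,.33],v=.2)
F=(.5018,.2177)
env.move_straight([*F,.33],v=.25)
from vis import *
ims=pictures()
for n,i in ims.items(): cv2.imwrite(f"pics/{n}2.png",i[:,:,::-1])
for n in ims: print(n,blobs(ims[n]))
E
```

```text
touch z 0.1465 dF 6.77
down t9.6 [0.5403 0.02   0.1475] [ 3.141  -0.0002  1.3001] F [-2.6467 -0.66    2.5369] w0.0439 ff62.1
open t10.3 [0.54   0.02   0.1464] [-3.1416 -0.      1.3   ] F [0.427  0.1943 0.1882] w0.0853 ff0.0
top [(array([113.3708, 146.0428]), np.int32(2802)), (array([634.1218, 209.9251]), np.int32(427)), (array([323.2389, 227.9111]), np.int32(360)), (array([225.6247, 249.0236]), np.int32(381)), (array([ 31.8202, 389.0965]), np.int32(228))]
side [(array([ 90.1896, 139.2943]), np.int32(56006)), (array([363.4521, 116.4383]), np.int32(721)), (array([318.6437, 202.6194]), np.int32(247)), (array([311.9652, 249.8435]), np.int32(345)), (array([153.4449, 384.1339]), np.int32(3718))]
```

View pics/side2.png

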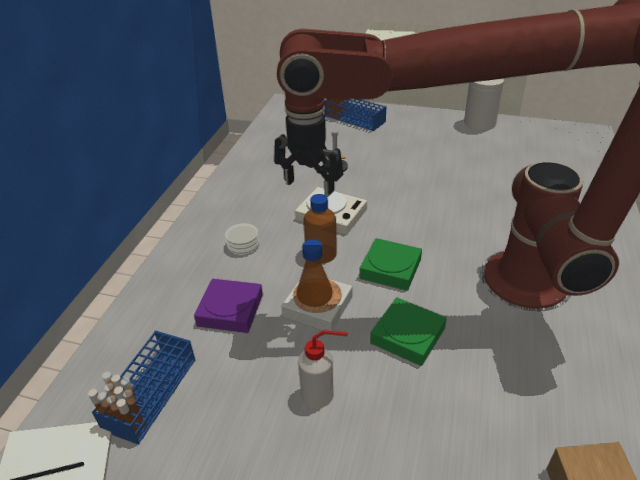

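The bottle stands upright on the bench at (320,230), and the stirrer plate is now free at (327,203). I'll compare the bottle's fitted position with where I released it, and re-measure the bare plate.

```bash
python3 - <<'E'
from vis import *
np.set_printoptions(precision=4,suppress=True)
ims={n:cv2.imread(f"pics/{n}2.png") for n in CAL}
r={n:cv2.cvtColor(i,cv2.COLOR_BGR2RGB) for n,i in ims.items()}
print("bottle",fitcap({"top":near(r["top"],(323,228)),"side":near(r["side"],(319,203))},[.54,.02,.18]))
print("flask",fitcap({"top":near(r["top"],(226,249)),"side":near(r["side"],(312,250))},[.5,.2,.19]))
# overlay the earlier plate and cork estimates (+0.5 px crop correction), for a check by eye
def c(n,x,y,v,m=400,N=100):
    a=cv2.resize(ims[n][y:y+N,x:x+N],(m,m),interpolation=cv2.INTER_CUBIC)
    for rr in (.058,.002):
        p=(proj(n,ring(rr,0)+v)-[x,y]+.5)*m/N
        cv2.polylines(a,[np.round(p*16).astype(np.int32)],True,(0,0,255),1,cv2.LINE_AA,4)
    return a
pl=[.570,-.1605,.044];ck=[.4962,.2165,.044]
a=np.vstack([np.hstack([c("top",350,175,pl,300),c("side",285,155,pl,300)]),np.hstack([c("top",195,205,ck,300),c("side",270,235,ck,300)])])
cv2.imwrite("pics/ov.png",a)
E
```

```text
bottle (array([0.5402, 0.0204, 0.183 ]), array([-0.0562, -0.2279,  0.2905,  0.0239]))
flask (array([0.5019, 0.2177, 0.1956]), array([-0.0563, -0.2249,  0.2555,  0.0222]))
```

View pics/ov.png

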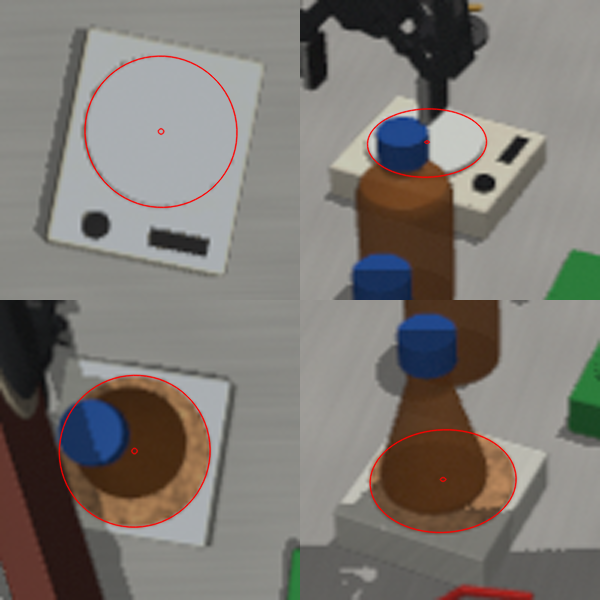

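The overlays match the plate and cork within about 1 mm, and the camera agrees with the robot's release position. Next is the flask.

```bash
python3 - <<'E'
from act import *
F=(.5018,.2177);PL=(.570,-.1605)
env.move_straight([*F,.21],v=.2); env.move_straight([*F,.160],v=.1); env.hold(.2)
env.close_gripper(); show("closed")
s=S()
if not .040<s["grip_width"]<.048: raise SystemExit("bad grip")
env.move_straight([*F,.20],v=.08); env.move_straight([*F,.36],v=.2); show("lift")
env.move_straight([*PL,.36],v=.18); env.move_straight([*PL,.19],v=.15); env.move_straight([*PL,.166],v=.08)
z=touchdown(*PL,.1645,.1575,thr=1.8); show("down")
env.open_jaws(); env.hold(.2); show("open")
env.move_straight([*PL,.33],v=.2)
env.move_straight([.540,.020,.33],v=.25)
from vis import *
ims=pictures()
for n,i in ims.items(): cv2.imwrite(f"pics/{n}3.png",i[:,:,::-1])
for n in ims: print(n,[b for b in blobs(ims[n]) if 300<b[0][0]<420])
E
```

```text
closed t14.5 [0.5019 0.2179 0.1604] [ 3.1414 -0.0005  1.3001] F [-0.2058  0.1603  2.7947] w0.0434 ff61.6
lift t16.1 [0.5012 0.2175 0.3579] [-3.1387  0.0017  1.3   ] F [ 0.0331 -0.7275 -3.5762] w0.0436 ff61.4
touch z 0.16 dF 2.48
down t21.1 [ 0.5703 -0.1606  0.1604] [3.1408 0.0001 1.3   ] F [-1.423   0.5034 -1.0169] w0.0438 ff61.5
open t21.8 [ 0.57   -0.1605  0.16  ] [-3.1415  0.      1.3   ] F [-0.29    0.3736 -0.5762] w0.0852 ff0.0
top [(array([412.5212, 209.7937]), np.int32(378))]
side [(array([364.8492, 116.3798]), np.int32(703)), (array([325.1667, 160.902 ]), np.int32(204)), (array([318.7024, 202.4841]), np.int32(252))]
```

View pics/side3.png

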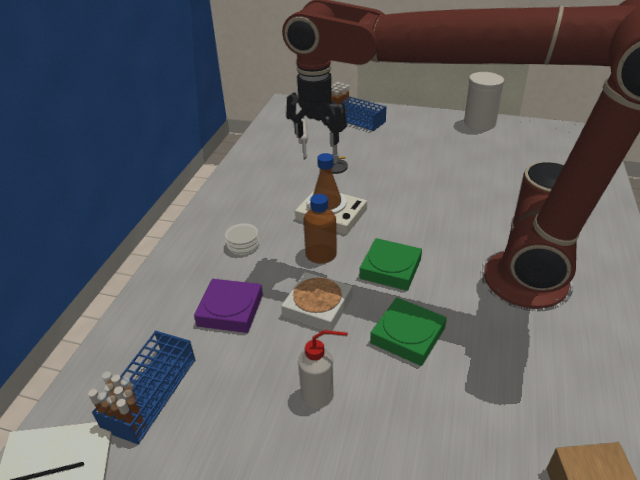

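The flask stands upright on the plate at (326,185), the cork at (318,295) is free, and the bottle is still at (320,230). Now the bottle goes onto the cork.

```bash
python3 - <<'E'
from act import *
P=(.540,.020);C=(.4962,.2165)
env.move_straight([*P,.20],v=.2); env.move_straight([*P,.147],v=.1); env.hold(.2)
env.close_gripper(); show("closed")
if not .040<S()["grip_width"]<.048: raise SystemExit("bad grip")
env.move_straight([*P,.18],v=.08); env.move_straight([*P,.26],v=.15); show("lift")
env.move_straight([*C,.26],v=.15); env.move_straight([*C,.21],v=.12); env.move_straight([*C,.197],v=.08)
z=touchdown(*C,.1955,.1885,thr=2); show("down")
env.open_jaws(); env.hold(.2); show("open")
env.move_straight([*C,.33],v=.2); env.move_straight([.45,-.02,.38],v=.25)
from vis import *
ims=pictures()
for n,i in ims.items(): cv2.imwrite(f"pics/{n}4.png",i[:,:,::-1])
for k,a,b,g in(("flask",(412,210),(325,161),[.57,-.16,.19]),("bottle",(224,247),(312,240),[.496,.216,.22])):
    o={"top":near(ims["top"],a),"side":near(ims["side"],b)}; print(k,o,*fitcap(o,g))
show("end")
t=cv2.imread("pics/top4.png")[130:310,80:460];s=cv2.imread("pics/side4.png")[120:420,200:440]
cv2.imwrite("pics/m4.png",np.hstack([cv2.resize(cv2.copyMakeBorder(t,20,20,0,0,0),(456,264)),cv2.resize(s,(211,264))]))
E
```

```text
closed t25.9 [0.5401 0.0201 0.1475] [ 3.1413 -0.0002  1.3   ] F [-1.9021 -0.1959  3.2518] w0.0438 ff62.0
lift t27.2 [0.5394 0.0201 0.2588] [-3.1397  0.0003  1.3   ] F [-1.023  -0.9412 -4.8967] w0.0436 ff61.6
touch z 0.1895 dF 9.88
down t30.7 [0.4967 0.2168 0.1915] [ 3.1404 -0.0012  1.3001] F [-3.8821  0.771   5.6189] w0.0435 ff62.5
open t31.4 [0.4962 0.2165 0.1895] [-3.1416  0.      1.3   ] F [0.4887 0.1474 1.2698] w0.0855 ff0.0
flask {'top': (array([412.5771, 209.7819]), np.int32(376)), 'side': (array([325.1667, 160.902 ]), np.int32(204))} [ 0.5705 -0.1601  0.1961] [-0.0096 -0.0391  0.0555  0.0043]
bottle {'top': (array([222.5952, 250.5446]), np.int32(415)), 'side': (array([313.7861, 238.9509]), np.int32(346))} [0.4969 0.2169 0.227 ] [-0.029  -0.1157  0.1335  0.0114]
end t33.5 [ 0.45   -0.0191  0.3794] [-3.1405 -0.0002  1.3016] F [-0.5288 -0.1568 -0.0482] w0.0853 ff0.0
```

View pics/m4.png

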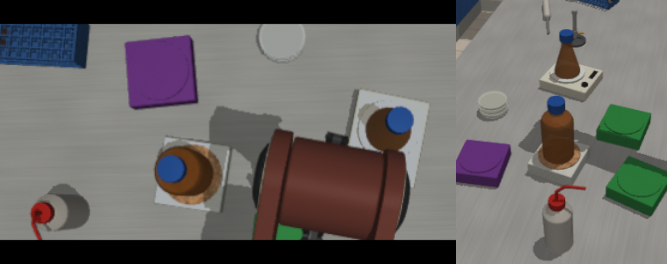

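The flask now stands on the plate (at (566,60) in the mosaic) and the bottle on the cork (at (557,135)). Both are upright and fit within about 1 mm of centre, and the bystanders look undisturbed.

```bash
python3 -c "
from rig import job_done
print(job_done())"
```

```text
the job is handed in; nothing more can be done
None
```

The swap is done and handed in at about 34 s of robot time: the amber flask stands on the stirrer plate and the amber bottle on the cork, both upright, released and within about 1 mm of centre by camera fit.

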